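Unpack set honey onto the warming plate and switch it on

TASK

The honey in the little jars has set hard in the post. Fold both carton flaps right back and leave them open, take every jar out of the carton and stand it upright on the dark deck of the warming plate, and only when all of them are on it flip the plate's toggle switch to on (bat leaning away from the robot). Leave the tin, the salt mill and the kitchen timer where they are.

Things in the scene. Friction and masses are not known exactly. Their poses are not given: they have to be found in the camera images.
- carton: Open-topped cardboard carton that does not move. Outer 308 mm along its x, 162 mm along its y, rim 64 mm above its origin, walls and floor 4 mm. Origin under its centre on the worktop; x roughly away from the robot, y left, z up. Long flaps on its +y and -y rims. The jars stand on its floor, each in a 56 mm square pocket of a card insert 18 mm high over the floor; pockets at carton x = -88, 0, 88 and y = -38, 38 mm.
- flap_left (a joint): Flap on the carton's +y (left) rim, rad: 0 flat inward over the mouth, 1.57 upright, 2.7 stop, far outward; folded right back = over 1.8. 302 mm along carton x, 66 mm wide, 4 mm thick; hinge line at carton y = +79 mm, z = 64 mm. Starts ajar (0.6 to 0.95), so a slot is free between the two free edges. Stiff hinge (0.5 N at the edge): stays where left.
- flap_right (a joint): The same for the flap on the -y (right) rim, hinge line at carton y = -79 mm; also 0 flat inward, 1.57 upright, 2.7 folded far outward.
- flap_left_edge (a point): Middle of the free edge of the left flap.
- flap_right_edge (a point): Middle of the free edge of the right flap.
- warmer: Warming plate that does not move. Dark deck 240 mm along its x, 210 mm along its y, 30 mm above the origin, with a steel rim 6 mm wide and 6 mm high all round (inside 228 x 198). A grey control strip 60 mm wide along its -y (right) side, 30 mm high, carries the toggle. Origin under the deck's centre on the worktop; x roughly away from the robot, y left, z up.
- toggle (a joint): Angle of the toggle switch bat, rad: 0 off (leaning toward the plate's -x, toward the robot), 0.9 on (leaning toward +x, away from the robot); it swings in the plate's x-z plane. It is driven away from the centre at 0.45 to the nearer end, so it snaps over once pushed past the centre; about 1 N at the tip starts it. Starts at 0 (off).
- toggle_tip (a point): Rounded end of the bat, 42 mm from its pivot; the bat is a round steel rod 8 to 12 mm thick.
- toggle_pivot (a point): Fixed pivot of the bat, on the control strip at plate x = 0, y = -135 mm, 32 mm above the worktop.
- tin: Food tin, 75 mm across, 58 mm high, standing behind the work. To be left alone. Origin under its centre.
- salt_mill: Glass salt shaker with a grey top, 44 mm across, 90 mm high, behind the work. To be left alone. Origin under its centre.
- timer: White wind-up kitchen timer, 62 mm across, 47 mm high, behind the work. To be left alone. Origin under its centre.
- jar_1: Little honey jar: upright cylinder 48 mm across and 58 mm high, about 0.1 kg, screw lid flush with the body. Origin at the centre of its underside, z up along its axis. Not every jar is present (absent: no pose).
- jar_2: Little honey jar: upright cylinder 48 mm across and 58 mm high, about 0.1 kg, screw lid flush with the body. Origin at the centre of its underside, z up along its axis. Not every jar is present (absent: no pose).
- jar_3: Little honey jar: upright cylinder 48 mm across and 58 mm high, about 0.1 kg, screw lid flush with the body. Origin at the centre of its underside, z up along its axis. Not every jar is present (absent: no pose).
- jar_4: Little honey jar: upright cylinder 48 mm across and 58 mm high, about 0.1 kg, screw lid flush with the body. Origin at the centre of its underside, z up along its axis. Not every jar is present (absent: no pose).
- jar_5: Little honey jar: upright cylinder 48 mm across and 58 mm high, about 0.1 kg, screw lid flush with the body. Origin at the centre of its underside, z up along its axis. Not every jar is present (absent: no pose).
- jar_6: Little honey jar: upright cylinder 48 mm across and 58 mm high, about 0.1 kg, screw lid flush with the body. Origin at the centre of its underside, z up along its axis. Not every jar is present (absent: no pose).
There are look-alikes about, which are no part of the job. Leave any purple or turquoise look-alike of the jar_4 alone.

How it is judged:
On the way, in this order (a step that is already met when the one before it is completed fails the run):
1. both carton flaps are folded back past upright while the switch is off (value of joint each of flap_left, flap_right above 1.8 rad and value of joint toggle below 0.2 rad), for 0.2 s.
2. every jar stands upright on the deck and the switch is still off (x of jar_1 in the frame of warmer between -0.1 and 0.1 m and y of jar_1 in the frame of warmer between -0.085 and 0.085 m and z of jar_1 in the frame of warmer between 0.024 and 0.036 m and angle between each of jar_1, jar_2, jar_3, jar_4, jar_5, jar_6's own z axis and vertical below 0.12 rad and linear speed of each of jar_1, jar_2, jar_3, jar_4, jar_5, jar_6 below 0.03 m/s and x of jar_2 in the frame of warmer between -0.1 and 0.1 m and y of jar_2 in the frame of warmer between -0.085 and 0.085 m and z of jar_2 in the frame of warmer between 0.024 and 0.036 m and x of jar_3 in the frame of warmer between -0.1 and 0.1 m and y of jar_3 in the frame of warmer between -0.085 and 0.085 m and z of jar_3 in the frame of warmer between 0.024 and 0.036 m and x of jar_4 in the frame of warmer between -0.1 and 0.1 m and y of jar_4 in the frame of warmer between -0.085 and 0.085 m and z of jar_4 in the frame of warmer between 0.024 and 0.036 m and x of jar_5 in the frame of warmer between -0.1 and 0.1 m and y of jar_5 in the frame of warmer between -0.085 and 0.085 m and z of jar_5 in the frame of warmer between 0.024 and 0.036 m and x of jar_6 in the frame of warmer between -0.1 and 0.1 m and y of jar_6 in the frame of warmer between -0.085 and 0.085 m and z of jar_6 in the frame of warmer between 0.024 and 0.036 m and value of joint toggle below 0.2 rad), for 0.3 s.
3. the switch has been flipped to on with every jar on the deck (x of jar_1 in the frame of warmer between -0.1 and 0.1 m and y of jar_1 in the frame of warmer between -0.085 and 0.085 m and z of jar_1 in the frame of warmer between 0.024 and 0.036 m and angle between each of jar_1, jar_2, jar_3, jar_4, jar_5, jar_6's own z axis and vertical below 0.12 rad and linear speed of each of jar_1, jar_2, jar_3, jar_4, jar_5, jar_6 below 0.03 m/s and x of jar_2 in the frame of warmer between -0.1 and 0.1 m and y of jar_2 in the frame of warmer between -0.085 and 0.085 m and z of jar_2 in the frame of warmer between 0.024 and 0.036 m and x of jar_3 in the frame of warmer between -0.1 and 0.1 m and y of jar_3 in the frame of warmer between -0.085 and 0.085 m and z of jar_3 in the frame of warmer between 0.024 and 0.036 m and x of jar_4 in the frame of warmer between -0.1 and 0.1 m and y of jar_4 in the frame of warmer between -0.085 and 0.085 m and z of jar_4 in the frame of warmer between 0.024 and 0.036 m and x of jar_5 in the frame of warmer between -0.1 and 0.1 m and y of jar_5 in the frame of warmer between -0.085 and 0.085 m and z of jar_5 in the frame of warmer between 0.024 and 0.036 m and x of jar_6 in the frame of warmer between -0.1 and 0.1 m and y of jar_6 in the frame of warmer between -0.085 and 0.085 m and z of jar_6 in the frame of warmer between 0.024 and 0.036 m and value of joint toggle above 0.75 rad), for 0.2 s.
At the end, for the whole second after the job is handed in: Every jar that was in the carton stands upright (within 0.12 rad) and at rest on the deck of the warming plate, its centre within 100 mm of the deck's centre along the plate's x and 85 mm along its y; the toggle is on (above 0.75 rad); both flaps stay open beyond 1.8 rad (all of step 3 and value of joint each of flap_left, flap_right above 1.8 rad); the robot touches nothing.
It fails at once if the tin is pushed more than 30 mm from its place (distance of tin from where it was at the start of the episode above 0.03 m).
It fails at once if the salt mill is pushed more than 30 mm from its place (distance of salt_mill from where it was at the start of the episode above 0.03 m).
It fails at once if the kitchen timer is pushed more than 30 mm from its place (distance of timer from where it was at the start of the episode above 0.03 m).
Of jar_1, jar_2, jar_3, jar_4, jar_5, jar_6 only 4 to 6 are there at a start; the rules pass over those that are not, and their reading is None.
At some moment in a run one of jar_1, jar_2, jar_3, jar_4, jar_5, jar_6 may be knocked a few centimetres aside while the robot is not near it.
It also fails if it takes over 210 s, if anything falls off the work surface, if the arm or the gripper's body presses on something with over 40 N, if the wrist force passes 120 N, or if a joint passes its speed limit or range.

ROBOT

A 7-joint arm with a two-finger parallel gripper is mounted at the origin on a cart in front of the work surface, level with it; the furniture and walls round the work are solid. World frame = base frame: x ahead of the robot, y to its left, z up, the work surface at z = 0. Lengths are in m, angles in rad, forces in N, time in s.
With the tool pointing down it reaches from about 0.4 to 0.875 m from the base axis. Payload 6.5 kg.
Tool frame: the origin (TCP) lies midway between the tips of the shut fingers; the grasp point (between the pads) lies env.tcp_to_grasp behind it (env.tcp_to_grasp is the distance from the TCP to the grasp point, in m); z points along the fingers, y is the line along which they close (so a half turn about z gives the same grasp; the last joint's range is limited). The gripper opens to 88 mm and grips with 3 to 60 N. Pads are 18 mm wide; open, the fingers measure 123 mm over their backs; the gripper's body (75 mm by 187 mm) begins 45 mm behind the grasp point.
Start: joints at [1.052, 0.536, -0.004, 1.538, 0.003, 1.067, -0.071], TCP at [0.284, -0.584, 0.239] pointing down, gripper open.
Joint ranges: [-2.7, 2.7], [-0.37, 2.16], [-1.27, 1.26], [0.24, 2.4], [-1.31, 4.45], [0.19, 1.91], [-2.76, 2.76]. Speed limits (rad/s): [2.39, 2.39, 3.14, 3.14, 3.14, 3.14, 3.14].

INTERFACE

Orientations are given as a rotation vector (axis times angle).
In Python, from plant import status, camera, camera_params, env, boxes_of, tip_of gives the robot as it stands. The module is installed in compiled form; this text tells all that it offers.
- The arm moves only by the shell command python3 -m jog 'ROWS'. ROWS is JSON, a list of rows, each a list of 3 entries, a list of its own where there are three numbers: the turn, a rotation vector about the tool's x, y, z in rad, then the shift along the tool's x, y, z in m, then the opening, from -1 (shut) to 1 (fully open). A call has 1 to 5 rows; each row is the pose to reach, as a shift and turn from the pose commanded when the call began, along the tool's axes at that moment; what a row does not reach only later rows make up. A row lasts 1/8 s, in which the tool goes at most 62.5 mm and 10.7 degrees, less where a joint would pass 70% of its speed; a pose out of reach is approached as far as the arm can. A call with a gripper value outside its range is refused whole. The fingers move at their own pace and stop on an object; the grip force is fixed at half the most. Time passes only in rows, so rows that repeat a pose let the fingers close. It gives the time, the measured TCP pose, the force, the opening and the grip force at its end, in the units of the state.
- status.state(): the state, without advancing time (a new reading comes with each control period).
- camera(name): name is "side" or "top" or "wrist"; returns the picture (420x560x3 uint8, blue, green, red); there is no depth.
- camera_params(name): a dict with "mtx" (3x3 intrinsics, pixels), "T" (4x4, takes a point from camera to world coordinates). Camera axes: x right, y down, z forward; pixel columns grow to the right and rows downward; lengths in m; the calibration is good to about 2 mm. The wrist camera is an equidistant fisheye: a pixel r from the principal point sees the ray r / f radians off the axis. A picture is of the moment at which its call begins: read the wrist's pose just before it. camera_params takes no time and is no camera call; for the wrist camera it gives the pose at the moment of the call.
- env.finish_job(): hands the job in; it is judged then, once.
Trained networks look in the newest picture that a camera, given by its name, has taken for a name from the list of things; names that differ only in an ending like _2 or _b are one class to them, and where a whole thing is asked for, a point or a joint stands for the part that bears it (a point fixed in the world has none). Each returns a list of dicts, best first, with "confidence" (0 to 1); they miss things now and then, are a little off and sometimes report something else, mostly with a low value. They report only what shows in the picture. A call takes as long as a camera call. They do not tell look-alikes from the thing itself.
- boxes_of(camera, name): "rect" ([left, top, right, bottom] in pixels, round what is visible of it).
- tip_of(camera, name): "centre" ([column, row] in pixels: a listed point, or the origin of a listed thing).
The state is a dict: "t": time; "joint_positions": joint angles; "joint_vel": joint speeds; "effort": joint torques, N m; "tcp_pos": TCP position; "eef_rot": TCP orientation; "wrist_force": force on the tool from outside, world axes, zero at the start; "wrist_torque": the same for the moment, N m; "finger_gap": finger opening in m; "finger_force": force on a finger pad.
Only numpy, scipy, OpenCV 4.12 (cv2) and the standard library are available. Lean on these libraries where they do the work, as an engineer would, in place of code of your own. Each camera call takes 0.05 s, during which the arm holds its last target. There are 200 camera calls.

## Working session

There is one attempt and no reset: what is moved stays moved. The work goes in short steps, Python scripts to look and compute and a shell command to move; the robot and the scene stay as the last step left them, time stands still between calls to the robot, and variables do not carry over. Pictures are saved under pics/ and viewed, at most 14 in all, crops included, and the job is handed in when it is done.

```bash
mkdir -p pics
python3 - <<'E'
from plant import *
import cv2,json
s=status.state(); print({k:s[k] for k in('t','tcp_pos','eef_rot','finger_gap','wrist_force')}, env.tcp_to_grasp)
for c in('top','side','wrist'):
    im=camera(c); cv2.imwrite(f'pics/{c}0.png',im)
    p=camera_params(c); print(c,p['mtx'].round(1).tolist() if hasattr(p['mtx'],'round') else p['mtx'],p['T'])
E
```

```text
{'t': 0.0, 'tcp_pos': array([ 0.28410654, -0.58397003,  0.23785842]), 'eef_rot': array([-3.05983725e+00, -7.05021125e-01,  7.49672695e-04]), 'finger_gap': 0.08807375032286702, 'wrist_force': array([ 0.62852059,  0.24507395, -0.65123977])} 0.0187
top [[393.0, 0.0, 273.6], [0.0, 393.0, 205.4], [0.0, 0.0, 1.0]] [[ 0.02903245 -0.97659367  0.21312419  0.2899468 ]
 [-0.99957671 -0.02876442  0.00435903  0.14009899]
 [ 0.00187339 -0.21316053 -0.97701539  1.38345134]
 [ 0.          0.          0.          1.        ]]
side [[439.3, 0.0, 279.6], [0.0, 439.3, 208.0], [0.0, 0.0, 1.0]] [[-0.92141573 -0.24252937  0.30359933  0.17690534]
 [-0.38833553  0.60234868 -0.69740346  1.05500787]
 [-0.01373183 -0.76049693 -0.64919632  0.94600079]
 [ 0.          0.          0.          1.        ]]
wrist [[325.2, 0.0, 278.1], [0.0, 325.2, 207.9], [0.0, 0.0, 1.0]] [[ 0.4379547  -0.85742126 -0.27023039  0.35547776]
 [-0.89899499 -0.41834165 -0.12960815 -0.55056758]
 [-0.00191984  0.29969826 -0.95403211  0.38391487]
 [ 0.          0.          0.          1.        ]]
```

View pics/top0.png

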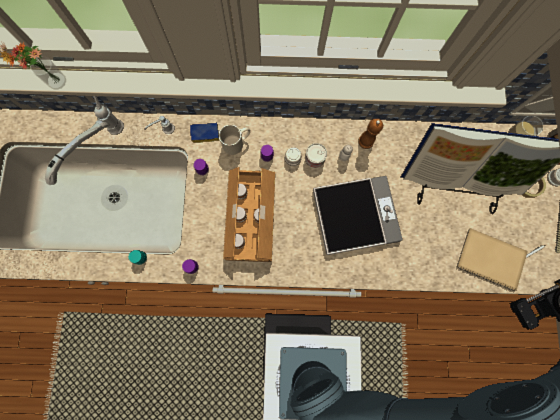

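View pics/side0.png

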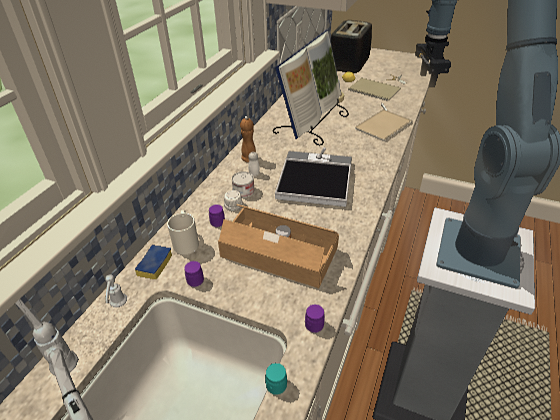

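The top view shows the carton at about (249,215) with white-lidded jars in it, at roughly (241,190), (239,213), (257,214) and (239,240). The warmer is at (350,215) and its toggle at (387,210). Look-alikes standing outside the carton are purple at (200,167), (267,153) and (190,267), and turquoise at (137,257). The real jars are the pale-lidded ones inside the carton.

```bash
cat > h.py <<'E'
from plant import *
import cv2,numpy as np
from scipy.spatial.transform import Rotation as R
def ray(c,uv,T=None):
    p=camera_params(c);K=np.array(p['mtx']);T=np.array(p['T']) if T is None else T
    d=np.array([(uv[0]-K[0,2])/K[0,0],(uv[1]-K[1,2])/K[1,1],1.])
    if c=='wrist':
        a=np.hypot(d[0],d[1]); d=np.array([*(d[:2]/max(a,1e-9)*np.sin(a)),np.cos(a)])
    return T[:3,3],T[:3,:3]@d
def at(c,uv,z,T=None):
    o,d=ray(c,uv,T); return (o+d*(z-o[2])/d[2])
def proj(c,P,T=None):
    p=camera_params(c);K=np.array(p['mtx']);T=np.array(p['T']) if T is None else T
    q=(np.asarray(P)-T[:3,3])@T[:3,:3]
    x=q[:2]/q[2]
    if c=='wrist':
        r=np.hypot(*q[:2]); x=q[:2]/max(r,1e-9)*np.arctan2(r,q[2])
    return K[0,0]*x[0]+K[0,2],K[1,1]*x[1]+K[1,2]
def tri(uva,uvb,a='top',b='side'):
    o1,d1=ray(a,uva);o2,d2=ray(b,uvb)
    A=np.stack([d1,-d2],1);s=np.linalg.lstsq(A,o2-o1,rcond=None)[0]
    p,q=o1+d1*s[0],o2+d2*s[1]; return (p+q)/2,np.linalg.norm(p-q)
def tool(dx,dyw=None):
    "world shift -> tool axes now"
    s=status.state(); return R.from_rotvec(s['eef_rot']).inv().apply(dx)
E
python3 - <<'E'
from h import *
np.set_printoptions(precision=3,suppress=True)
for c in('top','side'):
    im=camera(c)
    for n in('flap_left_edge','flap_right_edge','toggle_tip','toggle_pivot','carton','warmer','jar_1','tin','salt_mill','timer'):
        print(c,n,[(np.round(d['centre'],1).tolist(),round(d['confidence'],2)) for d in tip_of(c,n)][:8])
    if c=='top': cv2.imwrite('pics/topc.png',np.hstack([cv2.resize(im[160:270,215:280],None,fx=5,fy=5,interpolation=2),cv2.resize(im[160:270,310:405],None,fx=5,fy=5,interpolation=2)]))
E
```

```text
top flap_left_edge [([237.9, 211.2], 0.7)]
top flap_right_edge [([257.2, 211.4], 0.78), ([386.7, 206.4], 0.72)]
top toggle_tip [([313.3, 157.3], 0.52), ([393.1, 211.3], 0.48)]
top toggle_pivot [([386.0, 206.3], 0.6)]
top carton [([250.8, 216.0], 0.59)]
top warmer [([347.5, 217.3], 0.76)]
top jar_1 [([137.8, 257.3], 0.78), ([199.6, 175.9], 0.77), ([266.2, 154.7], 0.75), ([191.9, 265.3], 0.7), ([258.9, 216.9], 0.51), ([238.3, 240.4], 0.45), ([236.4, 215.9], 0.44)]
top tin [([250.0, 217.1], 0.47), ([392.8, 210.7], 0.44)]
top salt_mill [([342.9, 155.5], 0.67)]
top timer [([292.1, 160.4], 0.55)]
side flap_left_edge [([270.1, 232.8], 0.71)]
side flap_right_edge [([284.4, 218.3], 0.78)]
side toggle_tip [([324.9, 144.3], 0.59)]
side toggle_pivot [([319.7, 161.0], 0.87), ([236.0, 207.1], 0.61)]
side carton [([324.8, 146.1], 0.71), ([275.1, 252.5], 0.66), ([312.5, 181.6], 0.62)]
side warmer [([311.6, 179.2], 0.87)]
side jar_1 [([217.6, 224.1], 0.83), ([314.3, 322.1], 0.72), ([195.2, 281.3], 0.62), ([278.0, 385.3], 0.59), ([281.7, 242.0], 0.49)]
side tin [([245.1, 192.0], 0.96)]
side salt_mill [([251.6, 173.6], 0.8)]
side timer [([234.1, 204.9], 0.58)]
```

View pics/topc.png

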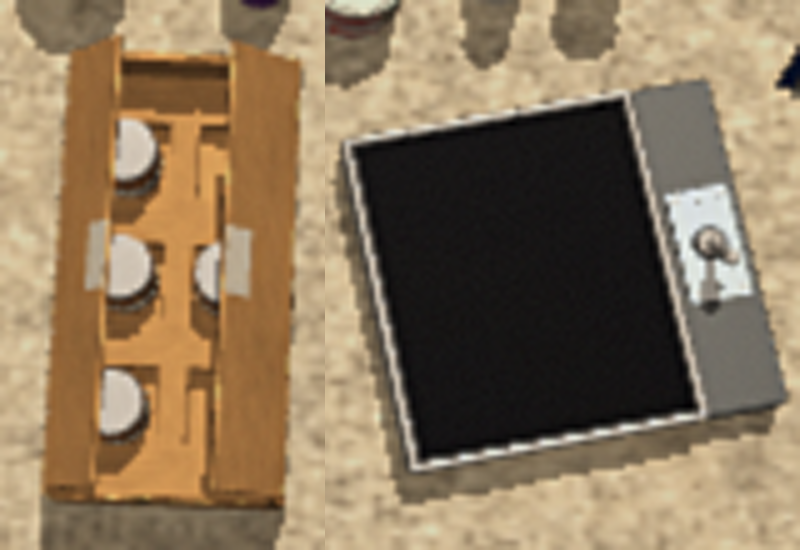

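The crop shows pale lids in the three left pockets, at crop positions (130,152), (128,267) and (120,403). There's one more in the right middle pocket, under the flap edge at (208,272). The corner right pockets look empty. Next I'll work out the carton and plate poses from their corners.

```bash
cat > pose.py <<'E'
from h import *
from scipy.optimize import least_squares
np.set_printoptions(precision=3,suppress=True)
def fit(P,uv,g):
    P=np.array(P);f=lambda q:np.ravel([np.subtract(proj('top',w),m) for w,m in zip(W(q,P),uv)])
    r=least_squares(f,g);return r.x,r.fun
def W(q,P):
    P=np.atleast_2d(P);c,s=np.cos(q[2]),np.sin(q[2])
    return np.c_[q[0]+c*P[:,0]-s*P[:,1],q[1]+s*P[:,0]+c*P[:,1],P[:,2]]
if __name__=='__main__':
    o=np.array([215,160])
    uv=[o+np.array(p)/5 for p in[(72,50),(300,63),(45,497),(284,505)]]
    print('carton',*fit([(.151,.079,.064),(.151,-.079,.064),(-.151,.079,.064),(-.151,-.079,.064)],uv,[.55,.2,0]))
    o=np.array([310,160])
    uv=[o+(np.array(p)-[325,0])/5 for p in[(345,143),(628,95),(705,415),(415,468),(710,80),(788,405)]]
    q,r=fit([(.12,.105,.036),(.12,-.105,.036),(-.12,-.105,.036),(-.12,.105,.036),(.12,-.165,.03),(-.12,-.165,.03)],uv,[.55,-.1,0])
    print('warmer',q,r,W(q,[0,-.135,.032]))
    for n,a,b in[('Ledge',(237.9,211.2),(270.1,232.8)),('Redge',(257.2,211.4),(284.4,218.3)),('tip',(393.1,211.3),(324.9,144.3)),('piv',(386,206.3),(319.7,161)),('warm',(347.5,217.3),(311.6,179.2)),('jarR',(258.9,216.9),(281.7,242.0))]: print(n,*tri(a,b))
    for x in[(238.3,240.4),(236.4,215.9),(258.9,216.9)]: print('jar',at('top',x,.004))
    for x in[(130,152),(128,267),(120,403),(215,273)]: print('lid',at('top',np.array([215,160])+np.array(x)/5,.062))
    s=status.state();print(R.from_rotvec(s['eef_rot']).as_matrix())
E
python3 pose.py
```

```text
carton [ 0.543  0.225 -0.008] [ 0.306  1.618 -0.204  0.646  0.201 -1.108 -0.299 -0.937]
warmer [ 0.556 -0.12   0.204] [-0.745 -0.837  0.409 -1.152  0.818  0.983 -1.003  1.074 -0.09  -0.481
  0.612  0.169] [[ 0.583 -0.252  0.032]]
Ledge [0.548 0.264 0.11 ] 0.006228470359061298
Redge [0.54  0.198 0.115] 0.009297465163847999
tip [ 0.565 -0.257  0.086] 6.517147443344154e-05
piv [ 0.589 -0.257  0.01 ] 0.0172930245906574
warm [ 0.556 -0.113  0.03 ] 0.011521544794491818
jarR [0.545 0.197 0.015] 0.00010794200415072701
jar [0.461 0.267 0.004]
jar [0.549 0.278 0.004]
jar [0.547 0.198 0.004]
lid [0.628 0.261 0.062]
lid [0.547 0.258 0.062]
lid [0.453 0.259 0.062]
lid [0.544 0.199 0.062]
[[ 0.899  0.438 -0.   ]
 [ 0.438 -0.899  0.   ]
 [-0.    -0.    -1.   ]]
```

```bash
python3 -m jog '[[[0,0,-0.18],[0.04,-0.042,0],-1],[[0,0,-0.36],[0.08,-0.084,0],-1],[[0,0,-0.54],[0.12,-0.126,0],-1],[[0,0,-0.72],[0.16,-0.168,0],-1],[[0,0,-0.9],[0.2,-0.21,0],-1]]'
cat > st.py <<'E'
from pose import *
import sys
s=status.state();M=R.from_rotvec(s['eef_rot']).as_matrix()
C=np.array([.543,.225,-.008]);Wm=np.array([.556,-.12,.204])
print('t',round(s['t'],2),'tcp',np.array(s['tcp_pos']),'F',np.array(s['wrist_force']),'gap',round(s['finger_gap'],4),'q',np.array(s['joint_positions']))
print('yaw of tool y',np.arctan2(M[1,1],M[0,1]),'zaxis',M[:,2])
if len(sys.argv)>1:
    g=W({'c':C,'w':Wm}[sys.argv[1]],[float(a) for a in sys.argv[2:5]])[0]
    print('goal',g,'tool shift',M.T@(g-s['tcp_pos']))
E
python3 st.py c 0 0.005 .16
```

```text
t: 1.88
tcp_pos: [0.3728, -0.3065, 0.239]
eef_rot: [2.443, 1.973, 0.0]
wrist_force: [0.8, -0.5, 0.4]
finger_gap: 0.0404
finger_force: 0.0
t 1.88 tcp [ 0.373 -0.306  0.239] F [ 0.847 -0.516  0.37 ] gap 0.0404 q [ 0.85   0.268 -0.299  1.956  0.098  0.93   0.29 ]
yaw of tool y -0.21213251003106434 zaxis [ 0.001 -0.001 -1.   ]
goal [0.543 0.23  0.16 ] tool shift [0.56  0.053 0.079]
```

```bash
python3 -m jog '[[[0,0,-0.05],[0.06,0.006,0],-1],[[0,0,-0.1],[0.12,0.012,0],-1],[[0,0,-0.15],[0.18,0.018,0],-1],[[0,0,-0.2],[0.24,0.024,0],-1],[[0,0,-0.204],[0.3,0.03,0],-1]]' >/dev/null
python3 st.py c 0 0.005 .14
```

```text
t 2.5 tcp [ 0.467 -0.02   0.239] F [ 0.331 -0.529  0.261] gap 0.0005 q [ 0.393  0.267 -0.518  1.981  0.164  0.933 -0.221]
yaw of tool y -0.013896205533101091 zaxis [ 0.001 -0.    -1.   ]
goal [0.543 0.23  0.14 ] tool shift [0.251 0.072 0.099]
```

```bash
python3 -m jog '[[[0,0,0],[0.06,0.018,0],-1],[[0,0,0],[0.12,0.036,0],-1],[[0,0,0],[0.18,0.054,0],-1],[[0,0,0],[0.22,0.07,0],-1],[[0,0,0],[0.251,0.072,0.02],-1]]' >/dev/null
python3 st.py c 0 0.005 .085
python3 - <<'E'
from h import *
cv2.imwrite('pics/w1.png',camera('wrist'));cv2.imwrite('pics/t1.png',cv2.resize(camera('top')[150:280,190:420],None,fx=3,fy=3))
E
```

```text
t 3.12 tcp [0.544 0.231 0.22 ] F [-0.576  0.032 -0.152] gap 0.0003 q [-0.073  0.515 -0.551  1.698  0.309  1.013 -0.744]
yaw of tool y -0.013436651004664025 zaxis [ 0.003  0.002 -1.   ]
goal [0.543 0.23  0.085] tool shift [-0.001 -0.001  0.135]
```

View pics/w1.png

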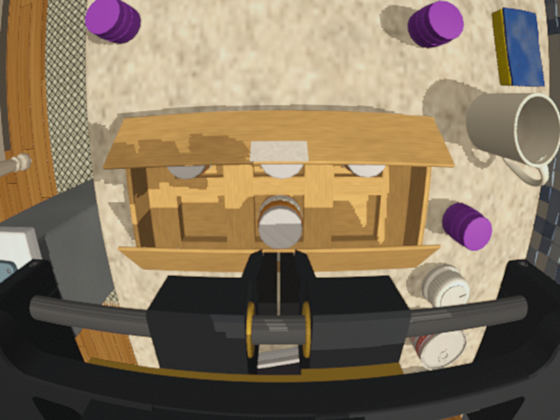

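The wrist view, about 140 mm above the slot, confirms four jars. Three are under the left flap at (187,170), (283,170) and (366,170), and one is in the right middle pocket at (281,226). Both right corner pockets are empty, at (205,220) and (360,220). Next I'll lower the shut fingers into the slot and push the left flap out.

```bash
python3 -m jog '[[[0,0,0],[0,0,0.05],-1],[[0,0,0],[0,0,0.1],-1],[[0,0,0],[0,0,0.135],-1],[[0,0,0],[0.015,0,0.135],-1],[[0,0,0],[0.03,0,0.135],-1]]'
python3 -m jog '[[[0,0,0],[0.015,0,0],-1],[[0,0,0],[0.03,0,0],-1],[[0,0,0],[0.045,0,0],-1],[[0,0,0],[0.055,0,0],-1],[[0,0,0],[0.065,0,0],-1]]'
python3 -m jog '[[[0,0,0],[0.005,0,0],-1],[[0,0,0],[0.005,0,0],-1],[[0,0,0],[-0.04,0,0],-1],[[0,0,0],[-0.08,0,0],-1],[[0,0,0],[-0.1,0,0],-1]]'
python3 st.py c 0 0.005 .085
```

```text
t: 3.85
tcp_pos: [0.5434, 0.2597, 0.0855]
eef_rot: [2.237, 2.205, 0.003]
wrist_force: [0.3, -2.1, 2.0]
finger_gap: 0.0003
finger_force: 0.9
t: 4.47
tcp_pos: [0.5432, 0.3237, 0.0836]
eef_rot: [-2.237, -2.206, 0.001]
wrist_force: [-0.3, -1.1, 0.7]
finger_gap: 0.0004
finger_force: 0.5
t: 5.1
tcp_pos: [0.5422, 0.2204, 0.0836]
eef_rot: [2.239, 2.202, -0.001]
wrist_force: [0.1, -0.0, -0.1]
finger_gap: 0.0003
finger_force: 0.0
t 5.1 tcp [0.542 0.22  0.084] F [ 0.131 -0.032 -0.077] gap 0.0003 q [-0.119  0.685 -0.471  1.793  0.428  0.767 -0.829]
yaw of tool y -0.016725182533645574 zaxis [-0.    -0.001 -1.   ]
goal [0.543 0.23  0.085] tool shift [ 0.01   0.001 -0.001]
```

```bash
python3 -m jog '[[[0,0,0],[-0.015,0,0],-1],[[0,0,0],[-0.03,0,0],-1],[[0,0,0],[-0.045,0,0],-1],[[0,0,0],[-0.06,0,0],-1],[[0,0,0],[-0.075,0,0],-1]]'
python3 -m jog '[[[0,0,0],[-0.012,0,0],-1],[[0,0,0],[-0.022,0,0],-1],[[0,0,0],[-0.022,0,0],-1],[[0,0,0],[0.03,0,0],-1],[[0,0,0],[0.03,0,-0.06],-1]]'
python3 -m jog '[[[0,0,0],[0.01,0,-0.06],0.5],[[0,0,0],[0.02,0,-0.1],0.5],[[0,0,0],[0.03,0,-0.1],0.5]]'
python3 st.py c 0 0.0 .2
python3 - <<'E'
from h import *
cv2.imwrite('pics/w2.png',camera('wrist'));np.save('Tw2.npy',camera_params('wrist')['T'])
for d in boxes_of('wrist','jar_1'):print(np.round(d['rect']),d['confidence'])
E
```

```text
t: 5.72
tcp_pos: [0.5407, 0.1478, 0.0835]
eef_rot: [-2.236, -2.206, -0.0]
wrist_force: [0.5, 2.4, -1.1]
finger_gap: 0.0008
finger_force: 1.1
t: 6.35
tcp_pos: [0.5373, 0.1826, 0.1407]
eef_rot: [-2.224, -2.209, 0.009]
wrist_force: [0.9, -0.5, 0.6]
finger_gap: 0.0004
finger_force: 0.0
t: 6.72
tcp_pos: [0.5434, 0.2098, 0.2471]
eef_rot: [2.235, 2.204, 0.009]
wrist_force: [-0.4, 0.5, -0.8]
finger_gap: 0.0284
finger_force: 0.0
t 6.72 tcp [0.543 0.21  0.247] F [-0.396  0.494 -0.769] gap 0.0284 q [-0.017  0.472 -0.577  1.694  0.29   1.055 -0.701]
yaw of tool y -0.013867276039268052 zaxis [ 0.006  0.002 -1.   ]
goal [0.543 0.225 0.2  ] tool shift [ 0.015 -0.001  0.047]
[435. 182. 481. 226.] 0.95
[260. 172. 302. 220.] 0.94
[257. 107. 303. 153.] 0.92
[ 99.   0. 149.  33.] 0.73
[335. 108. 381. 153.] 0.71
[398.   0. 452.  36.] 0.67
[169. 109. 221. 154.] 0.61
```

View pics/w2.png

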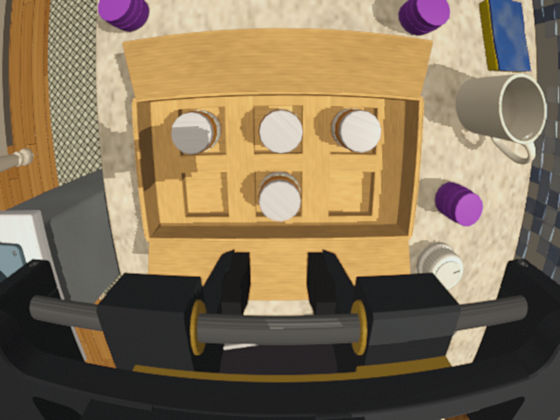

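Both flaps are folded back. The lids are at (193,132), (281,132), (358,131) and (280,199). I'll turn those into positions.

```bash
python3 - <<'E'
from pose import *
T=np.load('Tw2.npy')
for p in[(193,132),(281,132),(358,131),(280,199)]:print('jar',at('wrist',p,.062,T))
print('rim inner corners')
for p in[(138,98),(421,100),(409,228),(152,235)]:print(at('wrist',p,.064,T))
E
python3 st.py
```

```text
jar [0.457 0.268 0.062]
jar [0.547 0.265 0.062]
jar [0.626 0.267 0.062]
jar [0.545 0.195 0.062]
rim inner corners
[0.398 0.308 0.064]
[0.695 0.303 0.064]
[0.692 0.16  0.064]
[0.399 0.155 0.064]
t 6.83 tcp [0.541 0.209 0.243] F [ 0.227 -1.126 -0.546] gap 0.0364 q [-0.018  0.476 -0.576  1.698  0.291  1.054 -0.701]
yaw of tool y -0.012067576191135925 zaxis [-0.  0. -1.]
```

```bash
python3 -m jog '[[[0,0,0],[-0.014,0.004,0.05],0.5],[[0,0,0],[-0.014,0.004,0.1],0.5],[[0,0,0],[-0.014,0.004,0.15],0.5],[[0,0,0],[-0.014,0.004,0.19],0.5],[[0,0,0],[-0.014,0.004,0.213],0.5]]'
python3 -m jog '[[[0,0,0],[0,0,0],0.5],[[0,0,0],[0,0,0],-1],[[0,0,0],[0,0,0],-1],[[0,0,0],[0,0,0],-1],[[0,0,0],[0,0,0],-1]]'
python3 st.py c 0 -.036 .03
```

```text
t: 7.45
tcp_pos: [0.5426, 0.1925, 0.0265]
eef_rot: [-2.235, -2.205, 0.01]
wrist_force: [0.5, -0.0, -0.2]
finger_gap: 0.0661
finger_force: 0.0
t: 8.07
tcp_pos: [0.5461, 0.1943, 0.0316]
eef_rot: [2.236, 2.205, 0.002]
wrist_force: [-1.2, -0.5, 5.9]
finger_gap: 0.0473
finger_force: 30.0
t 8.07 tcp [0.546 0.194 0.032] F [-1.22  -0.521  5.932] gap 0.0473 q [-0.1    0.758 -0.435  1.82   0.486  0.67  -0.831]
yaw of tool y -0.01408576958956926 zaxis [ 0.001  0.    -1.   ]
goal [0.543 0.189 0.03 ] tool shift [-0.005 -0.003  0.002]
```

```bash
python3 -m jog '[[[0,0,0],[0,0,-0.05],-1],[[0,0,0],[0,0,-0.1],-1],[[0,0,0],[0,0,-0.14],-1],[[0,0,0],[-0.05,0,-0.14],-1],[[0,0,0],[-0.1,0,-0.14],-1]]'
python3 -m jog '[[[0,0,0],[-0.06,-0.006,0],-1],[[0,0,0],[-0.12,-0.012,0],-1],[[0,0,0],[-0.18,-0.018,0],-1],[[0,0,0],[-0.23,-0.024,0],-1],[[0,0,0],[-0.269,-0.03,0],-1]]'
python3 st.py w -.055 -.045 .059
python3 - <<'E'
from h import *
cv2.imwrite('pics/w3.png',camera('wrist'));np.save('Tw3.npy',camera_params('wrist')['T'])
E
```

```text
t: 8.7
tcp_pos: [0.5442, 0.0933, 0.1714]
eef_rot: [2.235, 2.207, 0.001]
wrist_force: [0.3, -1.5, -1.5]
finger_gap: 0.0474
finger_force: 30.0
t: 9.32
tcp_pos: [0.5095, -0.177, 0.1707]
eef_rot: [2.239, 2.203, -0.001]
wrist_force: [0.5, 0.2, -1.4]
finger_gap: 0.0471
finger_force: 30.0
t 9.32 tcp [ 0.509 -0.177  0.171] F [ 0.472  0.214 -1.449] gap 0.0471 q [ 0.641  0.488 -0.502  1.868  0.303  0.861 -0.028]
yaw of tool y -0.01605262798352902 zaxis [-0.    -0.001 -1.   ]
goal [ 0.511 -0.175  0.059] tool shift [0.002 0.002 0.112]
```

View pics/w3.png

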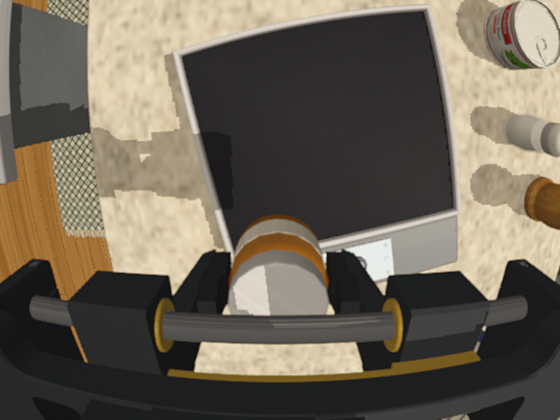

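The jar is held upright at about (280,265). Plate rim corners show at (176,54), (428,8) and (457,212), so I'll check the plate pose with them.

Run:
```python
from pose import *
T=np.load('Tw3.npy')
a,b,c=[at('wrist',p,.036,T) for p in[(176,54),(428,8),(457,212)]]
print(a,b,c,'centre',(a+c)/2,np.linalg.norm(a-b),np.linalg.norm(b-c),'yaw',np.arctan2(*(b-a)[1::-1]))
```

```text
[ 0.423 -0.052  0.036] [ 0.65  -0.006  0.036] [ 0.689 -0.202  0.036] centre [ 0.556 -0.127  0.036] 0.23092013222070565 0.20024480598696162 yaw 0.20082634024616963
```

```bash
sed -i 's/Wm=.*/Wm=np.array([.556,-.124,.203])/' st.py
python3 -m jog '[[[0,0,0],[0,0,0.04],-1],[[0,0,0],[0,0,0.08],-1],[[0,0,0],[0,0,0.1],-1],[[0,0,0],[0,0,0.108],-1],[[0,0,0],[0,0,0.111],-1]]'
python3 -m jog '[[[0,0,0],[0,0,0],-1],[[0,0,0],[0,0,0],0.5],[[0,0,0],[0,0,0],0.5],[[0,0,0],[0,0,0],0.5],[[0,0,0],[0,0,-0.03],0.5]]'
python3 st.py
```

```text
t: 10.0
tcp_pos: [0.511, -0.1743, 0.0602]
eef_rot: [2.236, 2.206, 0.001]
wrist_force: [-0.1, 0.1, -1.6]
finger_gap: 0.0472
finger_force: 30.0
t: 10.62
tcp_pos: [0.5088, -0.1739, 0.0886]
eef_rot: [-2.234, -2.204, 0.003]
wrist_force: [0.5, 0.1, 0.3]
finger_gap: 0.0662
finger_force: 0.0
t 10.62 tcp [ 0.509 -0.174  0.089] F [0.478 0.1   0.262] gap 0.0662 q [ 0.589  0.61  -0.446  1.914  0.39   0.707 -0.102]
yaw of tool y -0.013708607911749613 zaxis [-0.004  0.001 -1.   ]
```

```bash
python3 -m jog '[[[0,0,0],[0,0,-0.05],0.5],[[0,0,0],[0,0,-0.1],0.5],[[0,0,0],[0.055,0.014,-0.1],0.5],[[0,0,0],[0.11,0.028,-0.1],0.5],[[0,0,0],[0.165,0.042,-0.1],0.5]]' >/dev/null
python3 -m jog '[[[0,0,0],[0.06,0.014,0],0.5],[[0,0,0],[0.12,0.028,0],0.5],[[0,0,0],[0.18,0.042,0],0.5],[[0,0,0],[0.24,0.056,0],0.5],[[0,0,0],[0.277,0.07,0],0.5]]' >/dev/null
python3 st.py c 0 0 0.03
python3 - <<'E'
from pose import *
cv2.imwrite('pics/w4.png',camera('wrist'));p=camera_params('wrist')['T']
for d in boxes_of('wrist','jar_1'):
    r=d['rect'];print(np.round(r),d['confidence'],at('wrist',((r[0]+r[2])/2,(r[1]+r[3])/2),.055,p))
E
```

```text
t 11.88 tcp [0.628 0.27  0.19 ] F [-0.815  0.643  0.603] gap 0.066 q [-0.133  0.705 -0.535  1.456  0.381  1.084 -0.753]
yaw of tool y -0.010629858863364488 zaxis [-0.     0.002 -1.   ]
goal [0.543 0.225 0.03 ] tool shift [-0.046 -0.084  0.16 ]
[166. 168. 222. 231.] 0.97 [0.552 0.274 0.055]
[ 82. 172. 143. 229.] 0.79 [0.466 0.274 0.055]
[260. 167. 306. 227.] 0.69 [0.634 0.276 0.055]
[386. 242. 437. 299.] 0.63 [0.767 0.197 0.055]
[15. 42. 68. 82.] 0.56 [0.388 0.423 0.055]
```

```bash
python3 -m jog '[[[0,0,0],[-0.002,0.002,0.05],0.5],[[0,0,0],[-0.002,0.002,0.1],0.5],[[0,0,0],[-0.002,0.002,0.14],0.5],[[0,0,0],[-0.002,0.002,0.158],0.5],[[0,0,0],[-0.002,0.002,0.158],0.5]]'
python3 -m jog '[[[0,0,0],[0,0,0],-1],[[0,0,0],[0,0,0],-1],[[0,0,0],[0,0,0],-1],[[0,0,0],[0,0,-0.02],-1],[[0,0,0],[0,0,-0.06],-1]]'
python3 -m jog '[[[0,0,0],[0,0,-0.04],-1],[[0,0,0],[0,0,-0.08],-1],[[0,0,0],[-0.05,0,-0.08],-1],[[0,0,0],[-0.1,0,-0.08],-1],[[0,0,0],[-0.15,0,-0.08],-1]]'
python3 st.py w .055 -.045 .16
```

```text
t: 12.6
tcp_pos: [0.6301, 0.2631, 0.0311]
eef_rot: [-2.237, -2.205, 0.003]
wrist_force: [-0.1, -0.3, 1.0]
finger_gap: 0.0658
finger_force: 0.0
t: 13.22
tcp_pos: [0.6293, 0.2634, 0.0918]
eef_rot: [-2.236, -2.206, 0.005]
wrist_force: [0.3, -0.0, -0.7]
finger_gap: 0.0472
finger_force: 30.0
t: 13.85
tcp_pos: [0.6284, 0.1125, 0.1731]
eef_rot: [2.236, 2.206, 0.001]
wrist_force: [0.7, 0.1, -0.7]
finger_gap: 0.0473
finger_force: 30.0
t 13.85 tcp [0.628 0.112 0.173] F [ 0.678  0.13  -0.743] gap 0.0473 q [ 0.117  0.649 -0.534  1.602  0.377  0.994 -0.549]
yaw of tool y -0.013560488250478049 zaxis [ 0.001 -0.    -1.   ]
goal [ 0.619 -0.157  0.16 ] tool shift [-0.27  -0.006  0.013]
```

```bash
python3 -m jog '[[[0,0,0],[-0.06,-0.001,0],-1],[[0,0,0],[-0.12,-0.002,0],-1],[[0,0,0],[-0.18,-0.004,0],-1],[[0,0,0],[-0.235,-0.006,0],-1],[[0,0,0],[-0.27,-0.006,0],-1]]'
python3 -m jog '[[[0,0,0],[0,0,0.04],-1],[[0,0,0],[0,0,0.08],-1],[[0,0,0],[0,0,0.1],-1],[[0,0,0],[0,0,0.11],-1],[[0,0,0],[0,0,0.112],-1]]'
python3 st.py w .055 -.045 .058
```

```text
t: 14.48
tcp_pos: [0.618, -0.1598, 0.1729]
eef_rot: [2.239, 2.201, -0.001]
wrist_force: [0.3, 0.3, -1.8]
finger_gap: 0.0473
finger_force: 30.0
t: 15.1
tcp_pos: [0.6192, -0.1558, 0.0603]
eef_rot: [2.236, 2.206, 0.001]
wrist_force: [-0.5, 0.2, -0.5]
finger_gap: 0.047
finger_force: 30.0
t 15.1 tcp [ 0.619 -0.156  0.06 ] F [-0.547  0.162 -0.51 ] gap 0.047 q [ 0.486  0.788 -0.451  1.653  0.444  0.803 -0.177]
yaw of tool y -0.013775292523204962 zaxis [ 0.001 -0.    -1.   ]
goal [ 0.619 -0.157  0.058] tool shift [-0.001 -0.     0.002]
```

```bash
python3 -m jog '[[[0,0,0],[0,0,0.002],-1],[[0,0,0],[0,0,0.002],0.5],[[0,0,0],[0,0,0.002],0.5],[[0,0,0],[0,0,0.002],0.5],[[0,0,0],[0,0,-0.03],0.5]]'
python3 -m jog '[[[0,0,0],[0,0,-0.05],0.5],[[0,0,0],[0,0,-0.1],0.5],[[0,0,0],[0.055,-0.01,-0.1],0.5],[[0,0,0],[0.11,-0.02,-0.1],0.5],[[0,0,0],[0.16,-0.03,-0.1],0.5]]' >/dev/null
python3 -m jog '[[[0,0,0],[0.06,-0.01,0],0.5],[[0,0,0],[0.12,-0.02,0],0.5],[[0,0,0],[0.18,-0.03,0],0.5],[[0,0,0],[0.23,-0.04,0],0.5],[[0,0,0],[0.26,-0.048,0],0.5]]' >/dev/null
python3 -m jog '[[[0,0,0],[0,0,0],0.5]]' >/dev/null
python3 st.py c 0 0 0.03
python3 - <<'E'
from pose import *
cv2.imwrite('pics/w5.png',camera('wrist'));p=camera_params('wrist')['T']
for d in boxes_of('wrist','jar_1'):
    r=d['rect'];print(np.round(r),d['confidence'],at('wrist',((r[0]+r[2])/2,(r[1]+r[3])/2),.055,p))
E
```

```text
t: 15.72
tcp_pos: [0.6167, -0.1557, 0.0879]
eef_rot: [-2.234, -2.203, 0.004]
wrist_force: [0.3, -0.1, 0.4]
finger_gap: 0.0662
finger_force: 0.0
t 17.1 tcp [0.545 0.268 0.19 ] F [ 0.554  0.476 -0.077] gap 0.0661 q [-0.115  0.59  -0.585  1.673  0.374  0.992 -0.838]
yaw of tool y -0.008718701297105766 zaxis [-0.     0.002 -1.   ]
goal [0.543 0.225 0.03 ] tool shift [-0.044 -0.002  0.16 ]
[419.  33. 481.  78.] 0.95 [0.708 0.402 0.055]
[448. 238. 498. 279.] 0.76 [0.762 0.195 0.055]
[257. 168. 305. 226.] 0.72 [0.55  0.265 0.055]
[156. 170. 215. 227.] 0.63 [0.462 0.265 0.055]
[ 70.  25. 129.  69.] 0.59 [0.382 0.415 0.055]
```

View pics/w5.png

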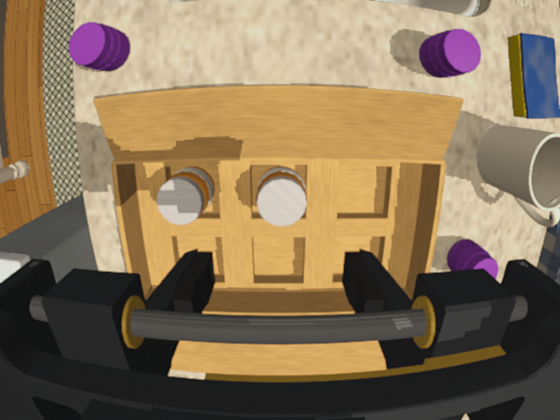

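Two jars are left in the carton, with lids at (282,198) and (182,199), where expected. I'll take the middle one.

```bash
python3 -m jog '[[[0,0,0],[-0.002,0.003,0.05],0.5],[[0,0,0],[-0.002,0.003,0.1],0.5],[[0,0,0],[-0.002,0.003,0.14],0.5],[[0,0,0],[-0.002,0.003,0.158],0.5],[[0,0,0],[-0.002,0.003,0.158],0.5]]'
python3 -m jog '[[[0,0,0],[0,0,0],-1],[[0,0,0],[0,0,0],-1],[[0,0,0],[0,0,0],-1],[[0,0,0],[0,0,-0.02],-1],[[0,0,0],[0,0,-0.06],-1]]'
python3 -m jog '[[[0,0,0],[0,0,-0.04],-1],[[0,0,0],[0,0,-0.08],-1],[[0,0,0],[-0.05,0,-0.08],-1],[[0,0,0],[-0.1,0,-0.08],-1],[[0,0,0],[-0.15,0,-0.08],-1]]'
python3 st.py w .055 .045 .16
```

```text
t: 17.82
tcp_pos: [0.5496, 0.2618, 0.0312]
eef_rot: [2.238, 2.204, -0.003]
wrist_force: [0.5, 0.2, 0.1]
finger_gap: 0.0663
finger_force: 0.0
t: 18.45
tcp_pos: [0.549, 0.2627, 0.0927]
eef_rot: [-2.237, -2.206, 0.002]
wrist_force: [0.2, 0.7, -0.4]
finger_gap: 0.0472
finger_force: 30.0
t: 19.08
tcp_pos: [0.5479, 0.1116, 0.1736]
eef_rot: [2.235, 2.205, 0.003]
wrist_force: [0.9, 0.5, -0.1]
finger_gap: 0.0473
finger_force: 30.0
t 19.07 tcp [0.548 0.112 0.174] F [ 0.927  0.45  -0.09 ] gap 0.0473 q [ 0.158  0.531 -0.581  1.815  0.364  0.901 -0.603]
yaw of tool y -0.013698020437674558 zaxis [ 0.003 -0.    -1.   ]
goal [ 0.601 -0.069  0.16 ] tool shift [-0.18   0.055  0.014]
```

```bash
python3 -m jog '[[[0,0,0],[-0.05,0.015,0],-1],[[0,0,0],[-0.1,0.03,0],-1],[[0,0,0],[-0.15,0.045,0],-1],[[0,0,0],[-0.178,0.055,0],-1],[[0,0,0],[-0.178,0.055,0.03],-1]]'
python3 -m jog '[[[0,0,0],[0,0,0.04],-1],[[0,0,0],[0,0,0.065],-1],[[0,0,0],[0,0,0.08],-1],[[0,0,0],[0,0,0.084],-1],[[0,0,0],[0,0,0.084],-1]]'
python3 st.py w .055 .045 .058
```

```text
t: 19.7
tcp_pos: [0.603, -0.0698, 0.1449]
eef_rot: [2.238, 2.195, 0.005]
wrist_force: [0.5, 0.6, -2.1]
finger_gap: 0.047
finger_force: 30.0
t: 20.32
tcp_pos: [0.6008, -0.0656, 0.0593]
eef_rot: [2.236, 2.205, 0.002]
wrist_force: [-1.2, -0.2, 0.3]
finger_gap: 0.0478
finger_force: 30.0
t 20.32 tcp [ 0.601 -0.066  0.059] F [-1.209 -0.174  0.308] gap 0.0478 q [ 0.369  0.748 -0.468  1.749  0.465  0.754 -0.35 ]
yaw of tool y -0.014001386889591017 zaxis [ 0.002 -0.    -1.   ]
goal [ 0.601 -0.069  0.058] tool shift [-0.003  0.     0.001]
```

```bash
python3 -m jog '[[[0,0,0],[0,0,0.001],-1],[[0,0,0],[0,0,0.001],0.5],[[0,0,0],[0,0,0.001],0.5],[[0,0,0],[0,0,0.001],0.5],[[0,0,0],[0,0,-0.03],0.5]]'
python3 -m jog '[[[0,0,0],[0,0,-0.05],0.5],[[0,0,0],[0,0,-0.1],0.5],[[0,0,0],[0.045,-0.02,-0.1],0.5],[[0,0,0],[0.09,-0.04,-0.1],0.5],[[0,0,0],[0.135,-0.06,-0.1],0.5]]' >/dev/null
python3 -m jog '[[[0,0,0],[0.05,-0.02,0],0.5],[[0,0,0],[0.1,-0.04,0],0.5],[[0,0,0],[0.15,-0.06,0],0.5],[[0,0,0],[0.195,-0.086,0],0.5],[[0,0,0],[0.195,-0.086,0],0.5]]' >/dev/null
python3 st.py c 0 0 0.03
python3 - <<'E'
from pose import *
cv2.imwrite('pics/w6.png',camera('wrist'));p=camera_params('wrist')['T']
for d in boxes_of('wrist','jar_1'):
    r=d['rect'];print(np.round(r),d['confidence'],at('wrist',((r[0]+r[2])/2,(r[1]+r[3])/2),.055,p))
E
```

```text
t: 20.95
tcp_pos: [0.598, -0.0656, 0.0861]
eef_rot: [-2.234, -2.204, 0.005]
wrist_force: [0.3, 0.6, 0.1]
finger_gap: 0.0661
finger_force: 0.0
t 22.2 tcp [0.456 0.271 0.188] F [-0.057 -0.003 -0.174] gap 0.0659 q [-0.117  0.478 -0.644  1.873  0.356  0.906 -0.936]
yaw of tool y -0.005953796544597285 zaxis [-0.001  0.002 -1.   ]
goal [0.543 0.225 0.03 ] tool shift [-0.046  0.088  0.158]
[151.   8. 208.  60.] 0.93 [0.374 0.416 0.055]
[484.  49. 546.  94.] 0.82 [0.7   0.401 0.055]
[500. 238. 546. 273.] 0.71 [0.751 0.196 0.055]
[252. 168. 303. 228.] 0.6 [0.458 0.267 0.055]
[194.  90. 541. 376.] 0.32 [0.543 0.233 0.055]
```

```bash
python3 -m jog '[[[0,0,0],[-0.003,0.002,0.05],0.5],[[0,0,0],[-0.003,0.002,0.1],0.5],[[0,0,0],[-0.003,0.002,0.14],0.5],[[0,0,0],[-0.003,0.002,0.157],0.5],[[0,0,0],[-0.003,0.002,0.157],0.5]]'
python3 -m jog '[[[0,0,0],[0,0,0],-1],[[0,0,0],[0,0,0],-1],[[0,0,0],[0,0,0],-1],[[0,0,0],[0,0,-0.02],-1],[[0,0,0],[0,0,-0.06],-1]]'
python3 -m jog '[[[0,0,0],[0,0,-0.04],-1],[[0,0,0],[0,0,-0.08],-1],[[0,0,0],[-0.05,0,-0.08],-1],[[0,0,0],[-0.1,0,-0.08],-1],[[0,0,0],[-0.15,0,-0.08],-1]]'
python3 st.py w -.055 .045 .16
```

```text
t: 22.92
tcp_pos: [0.4607, 0.2623, 0.0303]
eef_rot: [2.238, 2.204, -0.002]
wrist_force: [0.7, 0.2, -0.0]
finger_gap: 0.066
finger_force: 0.0
t: 23.55
tcp_pos: [0.4597, 0.2628, 0.0914]
eef_rot: [-2.236, -2.206, 0.004]
wrist_force: [0.4, 0.0, -0.5]
finger_gap: 0.0473
finger_force: 30.0
t: 24.18
tcp_pos: [0.4583, 0.1119, 0.1719]
eef_rot: [2.235, 2.206, 0.001]
wrist_force: [0.5, 0.1, -0.6]
finger_gap: 0.0472
finger_force: 30.0
t 24.18 tcp [0.458 0.112 0.172] F [ 0.499  0.146 -0.62 ] gap 0.0472 q [ 0.195  0.405 -0.641  2.028  0.332  0.81  -0.653]
yaw of tool y -0.013404938339781746 zaxis [ 0.001 -0.    -1.   ]
goal [ 0.493 -0.091  0.16 ] tool shift [-0.202  0.037  0.012]
```

```bash
python3 -m jog '[[[0,0,0],[-0.05,0.01,0],-1],[[0,0,0],[-0.1,0.02,0],-1],[[0,0,0],[-0.15,0.03,0],-1],[[0,0,0],[-0.2,0.037,0],-1],[[0,0,0],[-0.2,0.037,0],-1]]'
python3 st.py w -.055 .045 .058
python3 - <<'E'
from pose import *
a=camera('wrist');b=camera('top')[150:280,190:420];cv2.imwrite('pics/w7.png',np.hstack([cv2.resize(a,(440,330)),cv2.resize(b,(360,330))[:,:]]))
E
```

```text
t: 24.8
tcp_pos: [0.4926, -0.0918, 0.1715]
eef_rot: [2.244, 2.196, -0.002]
wrist_force: [-0.4, 1.0, -1.0]
finger_gap: 0.0475
finger_force: 30.0
t 24.8 tcp [ 0.493 -0.092  0.172] F [-0.386  0.954 -1.042] gap 0.0475 q [ 0.558  0.44  -0.576  1.96   0.322  0.831 -0.216]
yaw of tool y -0.021294599559238334 zaxis [ 0.    -0.002 -1.   ]
goal [ 0.493 -0.091  0.058] tool shift [0.001 0.    0.114]
```

View pics/w7.png

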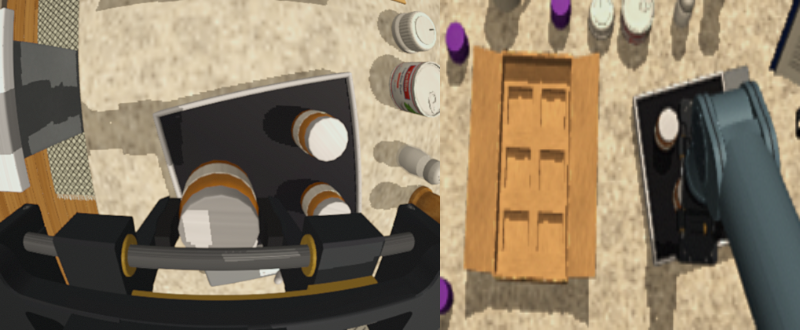

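The carton is empty, at right in the top view. On the plate two jars stand at (320,135) and (325,200), and the first jar is hidden behind the held one. I'll place the last jar.

```bash
python3 -m jog '[[[0,0,0],[0,0,0.04],-1],[[0,0,0],[0,0,0.08],-1],[[0,0,0],[0,0,0.1],-1],[[0,0,0],[0,0,0.111],-1],[[0,0,0],[0,0,0.113],-1]]'
python3 -m jog '[[[0,0,0],[0,0,0],-1],[[0,0,0],[0,0,0],0.5],[[0,0,0],[0,0,0],0.5],[[0,0,0],[0,0,0],0.5],[[0,0,0],[0,0,-0.03],0.5]]'
python3 -m jog '[[[0,0,0],[0,0,-0.05],-1],[[0,0,0],[0,0,-0.1],-1],[[0,0,0],[0.05,0,-0.1],-1],[[0,0,0],[0.1,0,-0.12],-1],[[0,0,0],[0.1,0,-0.12],-1]]'
python3 st.py
python3 - <<'E'
from pose import *
a=camera('wrist');T=camera_params('wrist')['T'];np.save('Tw8.npy',T);cv2.imwrite('pics/w8.png',a)
E
```

```text
t: 25.52
tcp_pos: [0.4925, -0.0859, 0.0579]
eef_rot: [-2.235, -2.207, -0.0]
wrist_force: [-5.1, 2.2, 9.5]
finger_gap: 0.0475
finger_force: 30.0
t: 26.15
tcp_pos: [0.4911, -0.087, 0.0868]
eef_rot: [-2.235, -2.204, 0.003]
wrist_force: [-0.0, -0.3, -0.4]
finger_gap: 0.066
finger_force: 0.0
t: 26.78
tcp_pos: [0.4948, 0.0174, 0.2095]
eef_rot: [2.229, 2.213, 0.006]
wrist_force: [0.0, -0.8, 0.4]
finger_gap: 0.0182
finger_force: 0.0
t 26.77 tcp [0.495 0.017 0.209] F [ 0.013 -0.82   0.412] gap 0.0182 q [ 0.405  0.383 -0.647  1.942  0.29   0.905 -0.395]
yaw of tool y -0.007198665741719081 zaxis [ 0.004  0.002 -1.   ]
```

View pics/w8.png

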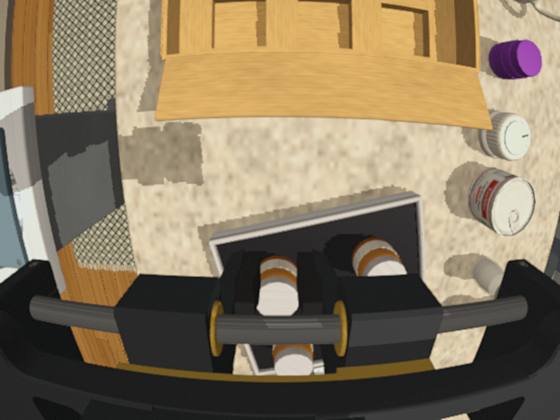

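The last jar stands at about (278,285), with two others behind it. I'll move to the far side of the plate to see all four jars and the toggle before switching.

```bash
python3 -m jog '[[[0,0,0],[-0.06,0,-0.02],-1],[[0,0,0],[-0.12,0,-0.04],-1],[[0,0,0],[-0.18,0,-0.05],-1],[[0,0,0],[-0.24,0,-0.05],-1],[[0,0,0],[-0.3,0,-0.05],-1]]' >/dev/null
python3 -m jog '[[[0,0,0],[-0.04,0.02,0],-1],[[0,0,0],[-0.06,0.03,0],-1],[[0,0,0],[-0.06,0.03,0],-1],[[0,0,0],[-0.06,0.03,0],-1]]'
python3 st.py
python3 - <<'E'
from pose import *
a=camera('wrist');T=camera_params('wrist')['T'];np.save('Tw9.npy',T);cv2.imwrite('pics/w9.png',a)
for n in('toggle_tip','toggle_pivot'):print(n,[(np.round(d['centre'],1),round(d['confidence'],2)) for d in tip_of('wrist',n)])
E
```

```text
t: 27.95
tcp_pos: [0.5181, -0.3469, 0.2572]
eef_rot: [-2.236, -2.205, 0.0]
wrist_force: [-1.0, 0.8, -0.9]
finger_gap: 0.0008
finger_force: 0.0
t 27.95 tcp [ 0.518 -0.347  0.257] F [-0.971  0.792 -0.907] gap 0.0008 q [ 0.875  0.525 -0.509  1.569  0.275  1.12   0.288]
yaw of tool y -0.013863410256181919 zaxis [-0.001  0.001 -1.   ]
toggle_tip [(array([326.8,  94. ]), 0.7)]
toggle_pivot [(array([337.5,  96.8]), 0.67)]
```

View pics/w9.png

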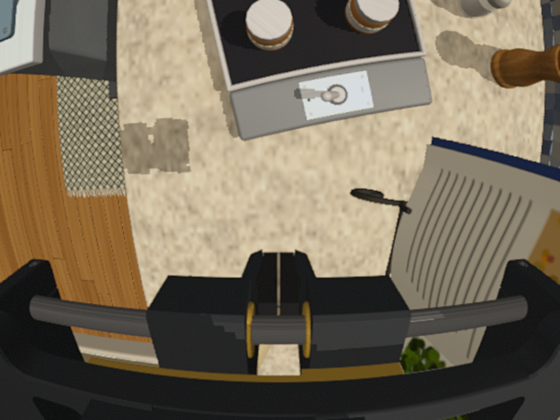

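Run:
```python
from pose import *
T=np.load('Tw9.npy');Wm=np.array([.556,-.124,.203])
for n,p in[('tip off',(-.0183,-.135,.0698)),('pivot',(0,-.135,.032)),('tip on',(.0183,-.135,.0698)),('corner',(-.12,-.165,.03)),('cornerfar',(.12,-.165,.03)),('tw',(-.12,-.105,.036))]:
    w=W(Wm,p)[0];print(n,w,proj('wrist',w,T),proj('top',w))
print([at('wrist',p,.03,T) for p in[(243,138),(430,103)]])
a=cv2.imread('pics/w9.png')[0:150,200:440]
b=cv2.imread('pics/topc.png')[150:350,640:800]
cv2.imwrite('pics/w9c.png',np.hstack([cv2.resize(a,(480,300),interpolation=2),cv2.resize(b,(240,300))]))
```

```text
tip off [ 0.565 -0.26   0.07 ] (np.float64(322.2558862589975), np.float64(100.2842162660643)) (np.float64(392.47066504603265), np.float64(212.05191655256922))
pivot [ 0.583 -0.256  0.032] (np.float64(333.51984704736157), np.float64(98.25368761401586)) (np.float64(388.0415217043027), np.float64(209.1381414097969))
tip on [ 0.601 -0.253  0.07 ] (np.float64(356.6538354173809), np.float64(94.20903399964108)) (np.float64(389.9476879213306), np.float64(201.74729922809811))
corner [ 0.472 -0.31   0.03 ] (np.float64(236.4342196088823), np.float64(145.35609103382063)) (np.float64(404.4437534723536), np.float64(241.24638834074773))
cornerfar [ 0.707 -0.261  0.03 ] (np.float64(431.3232231366998), np.float64(108.31726196616137)) (np.float64(388.1925683496489), np.float64(175.57499408151003))
tw [ 0.46  -0.251  0.036] (np.float64(223.60529374691927), np.float64(94.92898669639085)) (np.float64(388.0505140522111), np.float64(244.03591372036826))
[array([ 0.48 , -0.301,  0.03 ]), array([ 0.705, -0.255,  0.03 ])]
```

View pics/w9c.png

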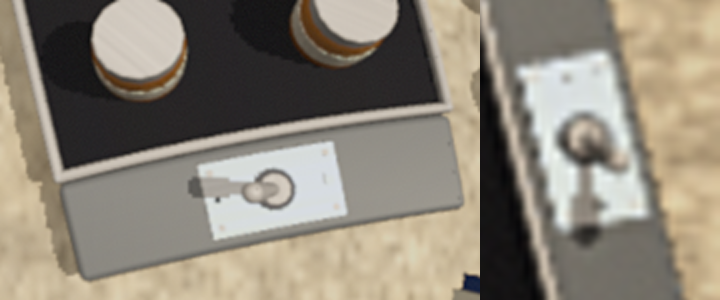

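All is as expected: the toggle collar is at wrist pixel (338,94) and its tip at (327,95), leaning toward the robot. The two right-hand jars stand upright. Before switching I'll check all four on the deck in the fixed cameras.

Run:
```python
from pose import *
Wm=np.array([.556,-.122,.203])
a=camera('side');b=camera('top')
cv2.imwrite('pics/s10.png',np.hstack([cv2.resize(a[110:230,230:380],(450,360)),cv2.resize(b[160:270,300:410],(350,350))[:350] if 0 else cv2.resize(b[160:270,300:410],(350,360))]))
for c in('top','side'):
  for d in boxes_of(c,'jar_1'):
    r=d['rect'];p=at(c,((r[0]+r[2])/2,(r[1]+r[3])/2),.065);q=p-[Wm[0],Wm[1],0];k,s=np.cos(.203),np.sin(.203)
    print(c,np.round(r),round(d['confidence'],2),p,'plate',k*q[0]+s*q[1],-s*q[0]+k*q[1])
print([at('wrist',(327,94.5),.07,np.load('Tw9.npy'))])
```

```text
top [353. 190. 370. 205.] 0.76 [ 0.614 -0.156  0.065] plate 0.049748939605400805 -0.04454518807108868
top [126. 247. 147. 264.] 0.75 [0.393 0.598 0.065] plate -0.014317107417423314 0.7380922643580387
top [261. 146. 276. 162.] 0.72 [0.763 0.17  0.065] plate 0.2617472993046803 0.2441060937833362
top [185. 257. 198. 275.] 0.71 [0.363 0.413 0.065] plate -0.08107233483567454 0.5625043149783765
top [357. 222. 379. 235.] 0.69 [ 0.507 -0.177  0.065] plate -0.05868856220339574 -0.04410254730630138
top [327. 194. 340. 209.] 0.57 [ 0.597 -0.059  0.065] plate 0.05317506496474902 0.05289195302028213
top [192. 161. 208. 173.] 0.56 [0.708 0.41  0.065] plate 0.2560130473720054 0.490006464964197
top [334. 227. 345. 239.] 0.53 [ 0.489 -0.079  0.065] plate -0.05697036919980573 0.05573719977240156
side [304. 301. 329. 332.] 0.78 [0.352 0.443 0.065] plate -0.08597516122621707 0.5950191622099661
side [322. 172. 337. 192.] 0.76 [ 0.486 -0.075  0.065] plate -0.05856620065899254 0.060254256137895666
side [324. 153. 336. 172.] 0.67 [ 0.519 -0.184  0.065] plate -0.04889940114223841 -0.053178949571108296
side [265. 366. 285. 394.] 0.67 [0.379 0.629 0.065] plate -0.021530687656644537 0.7710041977295551
side [292. 168. 301. 183.] 0.62 [ 0.602 -0.069  0.065] plate 0.05602438166877066 0.043065137489354824
side [209. 207. 227. 225.] 0.6 [0.747 0.214 0.065] plate 0.2551656180300978 0.2901182923172866
side [185. 262. 201. 288.] 0.57 [0.694 0.444 0.065] plate 0.24962287967661445 0.5260659982545949
side [296. 149. 308. 172.] 0.48 [ 0.617 -0.161  0.065] plate 0.05199948330268526 -0.050028723709067593
[array([ 0.57 , -0.254,  0.07 ])]
```

View pics/s10.png

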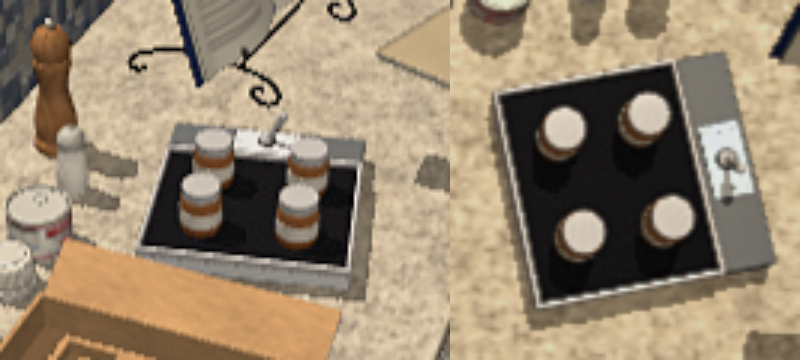

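All four jars stand upright near plate (±55, ±50) mm and the switch is off. Next I'll lower the shut fingers on the robot side of the bat.

```bash
python3 -m jog '[[[0,0,0],[0.05,-0.004,0],-1],[[0,0,0],[0.091,-0.004,0.02],-1],[[0,0,0],[0.091,-0.004,0.08],-1],[[0,0,0],[0.091,-0.004,0.14],-1],[[0,0,0],[0.091,-0.004,0.17],-1]]'
python3 -m jog '[[[0,0,0],[0,0,0.02],-1],[[0,0,0],[0,0,0.034],-1],[[0,0,0],[0,0,0.034],-1]]'
python3 st.py
```

```text
t: 28.92
tcp_pos: [0.5145, -0.2556, 0.0848]
eef_rot: [-2.234, -2.204, 0.002]
wrist_force: [0.8, -0.3, -0.4]
finger_gap: 0.0002
finger_force: 0.0
t: 29.3
tcp_pos: [0.5162, -0.2564, 0.0536]
eef_rot: [-2.237, -2.206, 0.0]
wrist_force: [-0.2, 0.2, 0.8]
finger_gap: 0.0003
finger_force: 0.0
t 29.3 tcp [ 0.516 -0.256  0.054] F [-0.206  0.21   0.811] gap 0.0003 q [ 0.698  0.715 -0.427  1.825  0.437  0.696  0.01 ]
yaw of tool y -0.013868332204582995 zaxis [-0.  0. -1.]
```

Now I'll push in steps along +x (tool y).

```bash
python3 -m jog '[[[0,0,0],[0.001,0.012,0],-1],[[0,0,0],[0.002,0.022,0],-1],[[0,0,0],[0.003,0.03,0],-1],[[0,0,0],[0.004,0.036,0],-1],[[0,0,0],[0.005,0.042,0],-1]]'
python3 -m jog '[[[0,0,0],[0.001,0.006,0],-1],[[0,0,0],[0.001,0.01,0],-1],[[0,0,0],[0.001,0.01,0],-1]]'
```

```text
t: 29.92
tcp_pos: [0.5586, -0.2519, 0.0537]
eef_rot: [-2.237, -2.206, 0.0]
wrist_force: [-0.4, 0.3, 0.9]
finger_gap: 0.0009
finger_force: 0.4
t: 30.3
tcp_pos: [0.5687, -0.2511, 0.0537]
eef_rot: [2.237, 2.206, 0.0]
wrist_force: [-0.1, -0.3, -0.1]
finger_gap: 0.0006
finger_force: 0.0
```

```bash
python3 -m jog '[[[0,0,0],[0,-0.03,0],-1],[[0,0,0],[0,-0.05,-0.01],-1],[[0,0,0],[0,-0.05,-0.06],-1],[[0,0,0],[0,-0.05,-0.12],-1],[[0,0,0],[0,-0.05,-0.18],-1]]' >/dev/null
python3 -m jog '[[[0,0,0],[-0.05,0,-0.02],-1],[[0,0,0],[-0.1,0,-0.02],-1],[[0,0,0],[-0.1,0,-0.02],-1],[[0,0,0],[-0.1,0,-0.02],-1]]'
python3 - <<'E'
from pose import *
a=camera('side');b=camera('top');w=camera('wrist')
cv2.imwrite('pics/f.png',np.vstack([np.hstack([cv2.resize(a[110:290,200:380],(400,300)),cv2.resize(b[160:270,220:410],(400,300))]),np.hstack([cv2.resize(w[0:210,140:420],(400,300)),cv2.resize(a[130:170,290:350],(400,300))])]))
E
```

```text
t: 31.42
tcp_pos: [0.5168, -0.3496, 0.2534]
eef_rot: [-2.236, -2.205, -0.001]
wrist_force: [-0.2, -0.1, -0.4]
finger_gap: 0.0005
finger_force: 0.0
```

View pics/f.png

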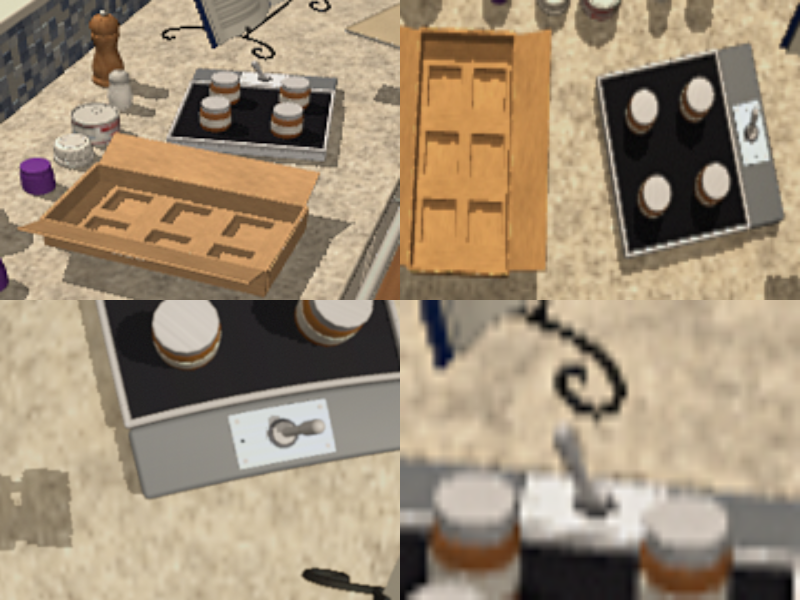

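In the wrist view the bat now leans away from the robot, with its tip at (318,427) right of the collar at (283,432). All four jars are upright on the deck, both flaps are open, and the arm is clear. I'll hand it in.

```bash
python3 -c "
from plant import env
print(env.finish_job())"
```

```text
the job is handed in; nothing more can be done
None
```

I handed the job in at about 31 s, with no verdict returned: the last pictures showed both flaps folded back, all four jars upright on the warming plate, the toggle on, and the tin, salt mill and timer not touched.

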